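Stack the lens spacers on the sprung arbor

TASK

Thread the three dark lens spacer rings onto the upright steel arbor of the grey stand, one after another: the widest first, then the middle one, then the narrowest. Push each one past the spring catches until it sits fully home, flat on what is below it, before the next goes on. Press gently so that the stand's spring cushion never comes near its bottom stop, leave the other things on the bench where they are, and let go at the end.

Things in the scene. Friction and masses are not known exactly. Their poses are not given: they have to be found in the camera images.
- ring_wide: Dark metal spacer ring, 54 mm outside diameter, 18.5 mm bore, 12 mm thick, 66 g nominal, loose, lying flat on the table at the start. Origin: centre of its underside, z along its axis. The widest: goes on first, at the bottom.
- ring_mid: Dark metal spacer ring, 44 mm outside diameter, 18.5 mm bore, 12 mm thick, 42 g nominal, loose, lying flat on the table at the start. Origin: centre of its underside, z along its axis. Goes on second.
- ring_narrow: Dark metal spacer ring, 34 mm outside diameter, 18.5 mm bore, 12 mm thick, 21 g nominal, loose, lying flat on the table at the start. Origin: centre of its underside, z along its axis. The narrowest: goes on last, on top.
- stand: Fixed grey stand, foot 120 x 110 mm and 12 mm high, round body 72 mm across above it, and a dark collar 56 mm across, 2 to 22 mm below the seat. Origin: centre of its underside. On top, 60 mm above the table, is a flat round steel seat 42 mm across, with an upright steel pin, the arbor, on which the rings go. Home heights of the rings' undersides above the seat: 0, 12 and 24 mm.
- seat (a point): Centre of the seat's top face, z up; goes down with the cushion. The arbor, 16 mm in diameter, rises 54 mm above the seat, tip chamfered 1.5 mm. It is NOT at this point but in a stiff eccentric bushing: its axis is 6 mm from this point horizontally, in a direction that differs every time, is not measured and stays put during the work. Find it by feel or by eye.
- catches (a point): Point 42 mm above the seat's centre, height of the catches: two round spring catches that stick out 3 mm from opposite sides of the arbor. A ring does not fall past them: it needs about 5 to 14 N of push (friction varies) while its underside is 48 to 42 mm above the seat. Below them it slides freely, with 1.25 mm play all round.
- cushion (a joint): How far seat and arbor together are pushed down on the stand's spring, m: 0 is up (at rest), stop at 0.018. Pushing force is about 5 N + 1000 N/m x value, so 0.014 means 19 N; below 5 N it stays up.
- jar: Bystander, to be left alone: sample jar with a red screw cap, 60 mm across, 70 mm tall. Origin: centre of its underside.
- flask: Bystander, to be left alone: amber glass bottle with a white cap, 64 mm across, 150 mm tall. Origin: centre of its underside.
- dish: Bystander, to be left alone: clear covered culture dish, 94 mm across, 14 mm high. Origin: centre of its underside.
- objective: Bystander, to be left alone: steel microscope objective standing on end, 28 mm across, 42 mm tall. Origin: centre of its underside.
- screwdriver: Bystander, to be left alone: screwdriver lying flat, 150 mm long. Origin: in the tool, at table height.
- cup: Bystander, to be left alone: sample jar with a white screw cap, 56 mm across, 60 mm tall. Origin: centre of its underside.
Things that resemble listed ones, but are neither listed nor needed, are in the scene too. Several things have the shape of the stand; the one meant has the colours described above. What is shaped like the ring_wide but pink is not meant.

How it is judged:
By the outcome, as a careful person would: the job done as asked, in the order asked, and still so for the second after the job is handed in, with the robot touching nothing.
It also fails if it takes over 72 s, if anything falls off the work surface, if the arm or the gripper's body presses on something with over 40 N, if the wrist force passes 120 N, or if a joint passes its speed limit or range.

ROBOT

A 6-joint arm with a two-finger parallel gripper is mounted at the origin on the work surface. World frame = base frame: x ahead of the robot, y to its left, z up, the work surface at z = 0. Lengths are in m, angles in rad, forces in N, time in s.
With the tool pointing down it reaches from about 0.35 to 0.875 m from the base axis. Payload 4.2 kg.
Tool frame: the origin (TCP) lies midway between the tips of the shut fingers; the grasp point (between the pads) lies 19 mm behind it; x points along the fingers, y is the direction in which the jaws open and shut, and the axes are right-handed (so a half turn about x gives the same grasp; the last joint's range is limited). The gripper opens to 87 mm and grips with 3 to 60 N. Pads are 19 mm wide; open, the fingers measure 117 mm over their backs; the gripper's body (75 mm by 190 mm) begins 51 mm behind the grasp point.
Start: joints at [1.386, 0.385, 0.008, 0, -1.194, -0.259], TCP at [0.268, 0.564, 0.223] pointing down, gripper open.
Joint ranges: [-3.14, 3.14], [-1.21, 2.06], [-1.07, 1.41], [-3.16, 2.05], [-2.99, -0.16], [-3.1, 3.1]. Speed limits (rad/s): [2.79, 2.79, 3.14, 3.14, 3.14, 3.14].

INTERFACE

Orientations are given as a unit quaternion [x, y, z, w].
In Python, from workcell import r gives the robot as it stands. The module is installed in compiled form; this text tells all that it offers.
- The arm moves only by the shell command python3 -m pendant 'ROWS' [FORCE]. ROWS is JSON, one flat list of numbers, 5 for each row, row after row: the closure, from -1 (fully open) to 1 (shut), then the shift along the tool's x, y, z in mm, then the turn about the tool's x in rad. In form: [gripper, dx, dy, dz, turn, gripper, dx, dy, dz, turn, ...]. A call has 1 to 10 rows; each row is the pose to reach, as a shift and turn from the pose measured when the call began, along the tool's axes at that moment; what a row does not reach only later rows make up. A row lasts 1/10 s, in which the tool goes at most 50 mm and 8.59 degrees, less where a joint would pass 70% of its speed; a pose out of reach is approached as far as the arm can. A call with a gripper value outside its range is refused whole. The fingers move at their own pace and stop on an object; FORCE is the grip in N (left out, the last holds). Time passes only in rows, so rows that repeat a pose let the fingers close. It gives the time, the measured TCP pose, the force and the opening at its end, in the units of the state.
- r.get_obs(): the state, without advancing time (a new reading comes with each control period).
- r.get_image(name): name is "scene" or "top" or "wrist"; returns a dict with "color" (400x640x3 uint8, red, green, blue), "z_map" (400x640 float32, m along the optical axis (not along the pixel's ray), 0 where there is no reading), "fx", "fy", "cx", "cy" (pixels), "view" (4x4, takes a point from world to camera coordinates); the wrist camera has in their place "hand_eye" (4x4, takes a point from camera to tool coordinates, whose origin is the TCP and whose axes are the tool frame's). Camera axes: x right, y up, looking along -z (the intrinsics and any distortion apply to the point x, -y, -z); pixel columns grow to the right and rows downward; lengths in m; the calibration is good to about 2 mm. A picture is of the moment at which its call begins: read the wrist's pose just before it.
- r.sign_off(): hands the job in, once; it reports no verdict.
The state is a dict: "t": time; "joint_positions": joint angles; "joint_vel": joint speeds; "tau": joint torques, N m; "eef_pos": TCP position; "tool_rot": TCP orientation; "wrist_force": force on the tool from outside, world axes, zero at the start; "ft_torque": the same for the moment, N m; "grip_width": opening from 0.0 (shut) to 1.0 (fully open).
Only numpy, scipy, OpenCV 4.12 (cv2) and the standard library are available. Lean on these libraries where they do the work, as an engineer would, in place of code of your own. Each camera call takes 0.05 s, during which the arm holds its last target. There are 200 camera calls.

## Working session

There is one attempt and no reset: what is moved stays moved. The work goes in short steps, Python scripts to look and compute and a shell command to move; the robot and the scene stay as the last step left them, time stands still between calls to the robot, and variables do not carry over. Pictures are saved under pics/ and viewed, about 8 in all and at most 12, crops included, and the job is handed in when it is done.

```bash
mkdir -p pics
cat > h.py <<'E'
import numpy as np, cv2
from workcell import r
from scipy.spatial.transform import Rotation as R
def save(n,c): cv2.imwrite('pics/'+n+'.png',c[:,:,::-1])
def grab(name):
    o=r.get_obs(); im=r.get_image(name)
    if name=='wrist':
        T=np.eye(4);T[:3,:3]=R.from_quat(o['tool_rot']).as_matrix();T[:3,3]=o['eef_pos']
        im['c2w']=T@im['hand_eye']
    else: im['c2w']=np.linalg.inv(im['view'])
    return im
def dirs(im,u,v):
    d=np.array([(u-im['cx'])/im['fx'],-(v-im['cy'])/im['fy'],-1.0])
    return im['c2w'][:3,:3]@d
def onplane(im,u,v,z):
    d=dirs(im,u,v);o=im['c2w'][:3,3]
    return o+d*(z-o[2])/d[2]
def pts(im):
    v,u=np.mgrid[0:400,0:640];z=im['z_map']
    c=np.stack([(u-im['cx'])/im['fx']*z,-(v-im['cy'])/im['fy']*z,-z],-1)
    return c@im['c2w'][:3,:3].T+im['c2w'][:3,3]
def proj(im,p):
    c=np.linalg.inv(im['c2w'])@np.append(p,1)
    return im['cx']+im['fx']*c[0]/-c[2], im['cy']-im['fy']*c[1]/-c[2]
E
python3 - <<'E'
from h import *
np.set_printoptions(precision=4,suppress=True)
o=r.get_obs()
print({k:np.round(v,4) for k,v in o.items()})
a=grab('top');b=grab('scene')
print([k for k in a], a['fx'],a['c2w'],b['fx'],b['c2w'])
save('t0',a['color']);save('s0',b['color'])
import pickle;pickle.dump((a,b),open('im0.pkl','wb'))
E
```

```text
{'t': np.float64(0.0), 'joint_positions': array([ 1.3856,  0.3855,  0.0066, -0.0005, -1.194 , -0.2586]), 'joint_vel': array([ 0.0007,  0.0007, -0.0006,  0.0015, -0.0001, -0.0023]), 'tau': array([  0.0007, -39.0667,  18.7409,   4.22  ,   0.011 ,  -0.0002]), 'eef_pos': array([0.2681, 0.5639, 0.2215]), 'tool_rot': array([-0.6896,  0.1564,  0.6899,  0.1549]), 'wrist_force': array([0.2241, 0.9397, 0.1849]), 'ft_torque': array([ 0.0072, -0.0048,  0.0255]), 'grip_width': np.float64(0.9982)}
['color', 'z_map', 'fx', 'fy', 'cx', 'cy', 'view', 'c2w'] 365.2720125636002 [[ 0.0258  0.9776 -0.2088  0.3825]
 [-0.9997  0.0243 -0.0098  0.015 ]
 [-0.0045  0.209   0.9779  0.9731]
 [ 0.      0.      0.      1.    ]] 448.84683242145155 [[-0.6048 -0.6752  0.4223  1.1649]
 [ 0.7964 -0.5087  0.3272  0.4846]
 [-0.0061  0.5342  0.8453  1.2653]
 [ 0.      0.      0.      1.    ]]
```

View pics/t0.png

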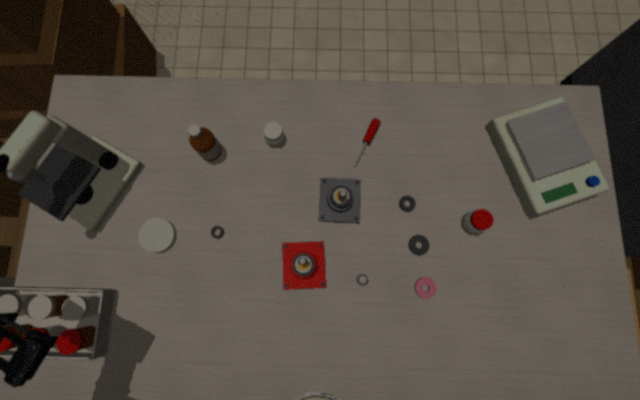

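View pics/s0.png

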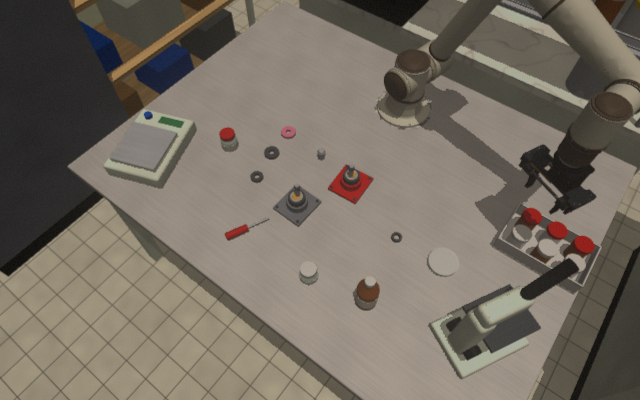

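Top view: grey stand at (340,198), and a red look-alike at (304,265). Dark rings at (418,245), (407,204) and (217,232); the pink ring at (425,288) is not meant. Next I measure them and enlarge a crop.

Run:
```python
from h import *
import pickle
np.set_printoptions(precision=4,suppress=True)
a,b=pickle.load(open('im0.pkl','rb'))
for nm,im,seeds in (('top',a,[(418,245),(407,204),(217,232),(425,288),(362,280)]),('scene',b,[(272,153),(257,176),(396,237),(288,132)])):
    g=im['color'].max(2)
    lab=None
    m=(g<85).astype(np.uint8)
    n,lab,st,ce=cv2.connectedComponentsWithStats(m)
    for s in seeds:
        y,x=s[1],s[0]
        w=lab[y-8:y+9,x-8:x+9];w=w[w>0]
        if len(w)==0: print(nm,s,'none');continue
        l=np.bincount(w).argmax()
        c=max(cv2.findContours((lab==l).astype(np.uint8),cv2.RETR_EXTERNAL,cv2.CHAIN_APPROX_NONE)[0],key=len)
        P=np.array([onplane(im,q[0][0],q[0][1],0.009)[:2] for q in c],np.float32)
        (cx,cy),rad=cv2.minEnclosingCircle(P)
        A=cv2.contourArea(P)
        print(nm,s,st[l],'centre %.4f %.4f'%(cx,cy),'diam %.4f areadiam %.4f'%(2*rad,2*np.sqrt(A/np.pi)))
P=pts(a)
for u,v in ((340,196),(418,236),(322,182),(358,220),(322,220),(358,182)): print(u,v,P[v,u])
Q=pts(a).reshape(-1,3);
# seat/collar region
sel=(abs(P[...,2]-0.06)<0.012)
sel[:150]=0;sel[230:]=0;sel[:,:315]=0;sel[:,365:]=0
print(sel.sum(),P[sel].mean(0))
m=np.hypot(P[...,0]-0.37,P[...,1]+.01)<.3
c1=cv2.resize(a['color'][160:310,200:450],None,fx=3,fy=3,interpolation=cv2.INTER_CUBIC);save('crop1',c1)
```

```text
top (418, 245) [408 234  22  23 352] centre 0.4718 -0.2575 diam 0.0578 areadiam 0.0547
top (407, 204) [398 195  18  18 224] centre 0.5821 -0.2303 diam 0.0487 areadiam 0.0453
top (217, 232) [210 225  15  14 134] centre 0.4933 0.2748 diam 0.0382 areadiam 0.0346
top (425, 288) [428 287   1   3   3] centre 0.3624 -0.2777 diam 0.0052 areadiam 0.0000
top (362, 280) [356 274  13  12  81] centre 0.3805 -0.1089 diam 0.0324 areadiam 0.0290
scene (272, 153) [265 147  14  12 131] centre 0.4720 -0.2562 diam 0.0546 areadiam 0.0501
scene (257, 176) [251 171  12  12  94] centre 0.5823 -0.2283 diam 0.0467 areadiam 0.0412
scene (396, 237) [391 233  10   9  55] centre 0.4943 0.2770 diam 0.0346 areadiam 0.0294
scene (288, 132) none
340 196 [ 0.5761 -0.0434  0.1076]
418 236 [ 0.4948 -0.2559  0.0122]
322 182 [ 0.6356 -0.0006  0.0109]
358 220 [ 0.5335 -0.0983  0.0114]
322 220 [ 0.5312 -0.0027  0.0109]
358 182 [ 0.636  -0.0976  0.0185]
310 [ 0.5876 -0.0479  0.0581]
```

View pics/crop1.png

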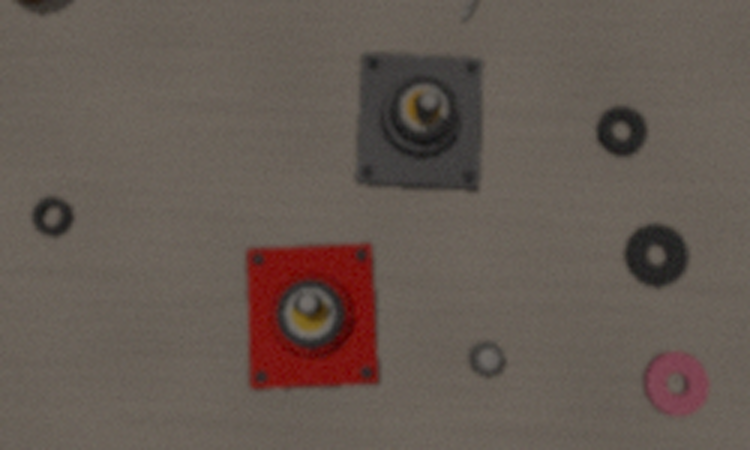

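```bash
cat >> h.py <<'E'
def togo(x,y,z,yaw=None):
    "shift mm in tool axes to world TCP target; yaw = heading (deg) of tool y in world, mod 180"
    o=r.get_obs();M=R.from_quat(o['tool_rot']).as_matrix();p=np.array(o['eef_pos'])
    y0=np.degrees(np.arctan2(M[1,1],M[0,1]))
    s=M.T@(np.array([x,y,z])-p)*1000
    t=0
    if yaw is not None:
        d=(yaw-y0+90)%180-90; t=-np.radians(d)   # tool x is down
    print('t %.2f pos %s tilt %s yaw %.2f F %s grip %.3f'%(o['t'],np.round(p,4),np.round(M[:,0],3),y0,np.round(o['wrist_force'],1),o['grip_width']))
    print('shift',np.round(s,1),'turn %.3f'%t)
E
python3 - <<'E'
from h import *
np.set_printoptions(precision=4,suppress=True)
w=grab('wrist');print(w['hand_eye'],w['fx'],w['cx'],w['cy'])
print(R.from_quat(r.get_obs()['tool_rot']).as_matrix())
print('axis hits z=.06 at TCP-relative',onplane(w,w['cx'],w['cy'],0.06)-r.get_obs()['eef_pos'])
print(w['c2w'])
togo(.585,-.05,.24,90)
togo(.585,-.05,.24,0)
E
```

```text
[[-0.0015  0.3015 -0.9535 -0.1613]
 [ 1.      0.0002 -0.0015  0.0011]
 [-0.0002 -0.9535 -0.3015 -0.0833]
 [ 0.      0.      0.      1.    ]] 319.6516607551043 322.75858431926093 193.6764658574475
[[-0.0006 -0.4294 -0.9031]
 [-0.0016 -0.9031  0.4294]
 [-1.      0.0017 -0.0001]]
axis hits z=.06 at TCP-relative [-0.0179  0.0062 -0.1617]
[[-0.4293  0.8607  0.2736  0.3429]
 [-0.9031 -0.4103 -0.1264  0.5275]
 [ 0.0035 -0.3014  0.9535  0.3829]
 [ 0.      0.      0.      1.    ]]
t 0.15 pos [0.2681 0.5641 0.2217] tilt [-0.001 -0.002 -1.   ] yaw -115.43 F [ 0.3  1.  -0.8] grip 0.999
shift [ -17.5  418.5 -549.9] turn -0.444
t 0.15 pos [0.2681 0.5641 0.2217] tilt [-0.001 -0.002 -1.   ] yaw -115.43 F [ 0.3  1.  -0.8] grip 0.999
shift [ -17.5  418.5 -549.9] turn 1.127
```

```bash
python3 -m pendant '[-1,-17,418,-550,-0.444,-1,-17,418,-550,-0.444,-1,-17,418,-550,-0.444,-1,-17,418,-550,-0.444,-1,-17,418,-550,-0.444,-1,-17,418,-550,-0.444,-1,-17,418,-550,-0.444,-1,-17,418,-550,-0.444,-1,-17,418,-550,-0.444,-1,-17,418,-550,-0.444]' 45 ; python3 -c "
from h import *
togo(.585,-.05,.24,90)"
```

```text
t: 1.15
eef_pos: [0.498, 0.1183, 0.2349]
tool_rot: [-0.707, 0.0, 0.707, -0.001]
wrist_force: [1.4, 0.3, 0.1]
grip_width: 0.996
t 1.15 pos [0.498  0.1183 0.2349] tilt [-0.001 -0.001 -1.   ] yaw -89.98 F [1.4 0.3 0.1] grip 0.996
shift [ -4.9 168.4 -86.9] turn 0.000
```

```bash
python3 -m pendant '[-1,-5,168,-87,0,-1,-5,168,-87,0,-1,-5,168,-87,0,-1,-5,168,-87,0,-1,-5,168,-87,0,-1,-5,168,-87,0]'
python3 - <<'E'
from h import *
import pickle
w=grab('wrist');pickle.dump(w,open('w1.pkl','wb'))
c=w['color'];save('w1',c)
togo(.585,-.05,.24,90)
P=pts(w)
s=(P[...,2]>.1)&(P[...,2]<.125)&(abs(P[...,0]-.585)<.05)&(abs(P[...,1]+.05)<.05)
print('tip',s.sum(),P[s].mean(0),P[s].max(0),P[s].min(0))
vu=np.argwhere(s);print(vu.min(0),vu.max(0))
E
```

```text
t: 1.75
eef_pos: [0.5849, -0.0506, 0.2392]
tool_rot: [-0.706, 0.001, 0.708, 0.0]
wrist_force: [0.1, 0.3, -0.0]
grip_width: 0.997
t 1.80 pos [ 0.5846 -0.0497  0.2395] tilt [-0.002 -0.001 -1.   ] yaw -90.02 F [-0.4 -0.5 -1. ] grip 1.000
shift [-0.5  0.3 -0.4] turn -0.000
tip 333 [ 0.58409106 -0.04961377  0.10987052] [ 0.59068609 -0.03886384  0.11501264] [ 0.57527173 -0.06023548  0.10019529]
[176 309] [194 331]
```

View pics/w1.png

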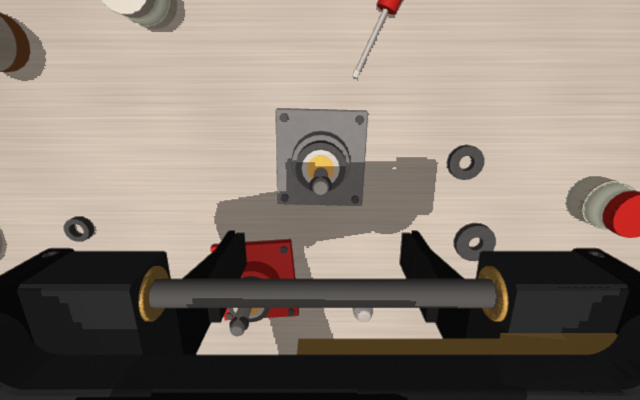

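The wrist image shows the grey stand's arbor tip at about (320,186). The fingertips are at (240,235) and (408,235), ring_wide is at (474,241), ring_mid at (465,161) and ring_narrow at (79,229).

```bash
cat >> h.py <<'E'
def tipfind(w,ztip=.114,guess=(.584,-.05)):
    P=pts(w)
    s=(P[...,2]>ztip-.0025)&(P[...,2]<ztip+.004)&(np.hypot(P[...,0]-guess[0],P[...,1]-guess[1])<.016)
    vu=np.argwhere(s);v,u=vu.mean(0)
    print('tip px %.1f %.1f n %d ext %s ray %s depth %s'%(u,v,len(vu),np.ptp(vu,axis=0),np.round(onplane(w,u,v,ztip),4),np.round(P[s].mean(0),4)))
def ringfind(im,guess,z=.012,thr=85,rad=.035):
    "dark blob near guess: centroid of outer contour's ellipse cast on plane z"
    P=pts(im);m=((im['color'].max(2)<thr)&(abs(P[...,2]-z)<.004)&(np.hypot(P[...,0]-guess[0],P[...,1]-guess[1])<rad)).astype(np.uint8)
    c=max(cv2.findContours(m,cv2.RETR_EXTERNAL,cv2.CHAIN_APPROX_NONE)[0],key=len)
    Q=np.array([onplane(im,q[0][0],q[0][1],z)[:2] for q in c],np.float32)
    (x,y),ra=cv2.minEnclosingCircle(Q); e=cv2.fitEllipse((Q*1000).astype(np.float32))
    print('ring minC %.4f %.4f d %.4f ellipse'%(x,y,2*ra),np.round(e[0],1),np.round(e[1],1))
E
python3 - <<'E'
from h import *
import pickle
w=pickle.load(open('w1.pkl','rb'))
tipfind(w)
for g in ((.472,-.257),(.582,-.23),(.494,.276)):
    for t in (75,95): ringfind(w,g,thr=t)
togo(.472,-.257,.15,90)
a,b=pickle.load(open('im0.pkl','rb'))
tipfind(a);tipfind(b)
E
```

```text
tip px 319.9 187.0 n 186 ext [14 16] ray [ 0.5831 -0.0495  0.114 ] depth [ 0.5828 -0.0495  0.113 ]
ring minC 0.4802 -0.2450 d 0.0440 ellipse [ 475.  -255.5] [48.8 49.6]
ring minC 0.4745 -0.2563 d 0.0552 ellipse [ 475.6 -255.6] [49.1 52.1]
ring minC 0.5876 -0.2225 d 0.0390 ellipse [ 583.8 -229.9] [41.6 42.8]
ring minC 0.5842 -0.2293 d 0.0443 ellipse [ 584.2 -229.4] [41.  42.8]
ring minC 0.4972 0.2681 d 0.0307 ellipse [493.5 276. ] [33.8 38.4]
ring minC 0.4952 0.2725 d 0.0332 ellipse [495.1 272.2] [30.8 31.6]
t 1.80 pos [ 0.5846 -0.0497  0.2395] tilt [-0.002 -0.001 -1.   ] yaw -90.02 F [-0.4 -0.5 -1. ] grip 1.000
shift [ 89.9 207.2 112.4] turn -0.000
tip px 342.5 192.6 n 28 ext [5 5] ray [ 0.5832 -0.0488  0.114 ] depth [ 0.5832 -0.0488  0.1137]
tip px 296.8 185.7 n 17 ext [5 4] ray [ 0.5828 -0.0462  0.114 ] depth [ 0.5824 -0.0465  0.1133]
```

```bash
python3 -m pendant '[-1,0,207,112,0,-1,0,207,112,0,-1,0,207,112,0,-1,30,207,112,0,-1,70,207,112,0,-1,110,207,112,0,-1,140,207,112,0,-1,140,207,112,0]'
python3 - <<'E'
from h import *
w=grab('wrist');save('w2',w['color'])
for t in (75,95): ringfind(w,(.4735,-.2565),thr=t)
togo(.4735,-.2565,.0025,90)
E
```

```text
t: 2.6
eef_pos: [0.4684, -0.2549, 0.0957]
tool_rot: [-0.703, -0.001, 0.711, 0.001]
wrist_force: [0.5, -0.2, 0.5]
grip_width: 1.001
ring minC 0.4738 -0.2582 d 0.0532 ellipse [ 473.8 -258.4] [51.5 52.2]
ring minC 0.4738 -0.2583 d 0.0534 ellipse [ 473.7 -258.3] [52.  52.3]
t 2.65 pos [ 0.4712 -0.2557  0.0988] tilt [-0.006 -0.001 -1.   ] yaw -89.91 F [-0.2 -0.7  1.1] grip 1.000
shift [96.3  0.8 -2.9] turn 0.002
```

View pics/w2.png

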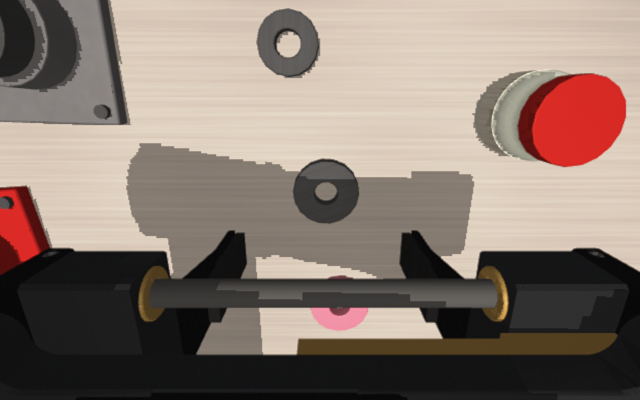

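The ring at (326,190) sits centred between the fingers; ring_mid is at (288,43) and the pink one at (339,308) is clear. Now I go down to grip.

```bash
python3 -m pendant '[-1,40,1.5,-2.5,0,-1,75,1.5,-2.5,0,-1,96,1.5,-2.5,0,-1,96,1.5,-2.5,0,0.3,96,1.5,-2.5,0,1,96,1.5,-2.5,0,1,96,1.5,-2.5,0,1,96,1.5,-2.5,0,1,96,1.5,-2.5,0,1,96,1.5,-2.5,0]' 45; python3 -c "
from h import *
togo(.4735,-.2565,.0025,90)"
```

```text
t: 3.65
eef_pos: [0.4734, -0.2574, 0.0035]
tool_rot: [-0.705, -0.0, 0.709, -0.001]
wrist_force: [-0.4, 1.3, 4.6]
grip_width: 0.607
t 3.65 pos [ 0.4734 -0.2574  0.0035] tilt [-0.005 -0.001 -1.   ] yaw -89.90 F [-0.4  1.3  4.6] grip 0.607
shift [ 1.  -0.9 -0.1] turn 0.002
```

```bash
python3 -m pendant '[1,-50,0,0,0,1,-100,0,0,0,1,-150,-20,0,0,1,-150,-60,-20,0,1,-150,-110,-40,0,1,-150,-160,-65,0,1,-150,-208,-65,0,1,-135,-208,-65,0,1,-135,-208,-65,0,1,-135,-208,-65,0]'
cat >> h.py <<'E'
def heldring(w,z,d,guess):
    "held ring's top rim: dark points at height z"
    P=pts(w);s=(abs(P[...,2]-z)<.003)&(np.hypot(P[...,0]-guess[0],P[...,1]-guess[1])<d/2+.003)
    return s
E
python3 - <<'E'
from h import *
import pickle
w=grab('wrist');save('w3',w['color'][100:330,160:480].repeat(2,0).repeat(2,1));pickle.dump(w,open('w3.pkl','wb'))
togo(.583,-.049,.14,90)
tipfind(w)
E
```

```text
t: 4.65
eef_pos: [0.5383, -0.0495, 0.1376]
tool_rot: [-0.705, -0.0, 0.71, -0.001]
wrist_force: [0.0, 0.4, -0.3]
grip_width: 0.602
t 4.70 pos [ 0.5387 -0.0499  0.1381] tilt [-0.006 -0.001 -1.   ] yaw -89.95 F [ 0.8 -0.2 -1.1] grip 0.606
shift [ -2.2  -0.9 -44.3] turn 0.001
tip px 320.6 160.5 n 482 ext [25 25] ray [ 0.5828 -0.0494  0.114 ] depth [ 0.5826 -0.0494  0.113 ]
```

View pics/w3.png

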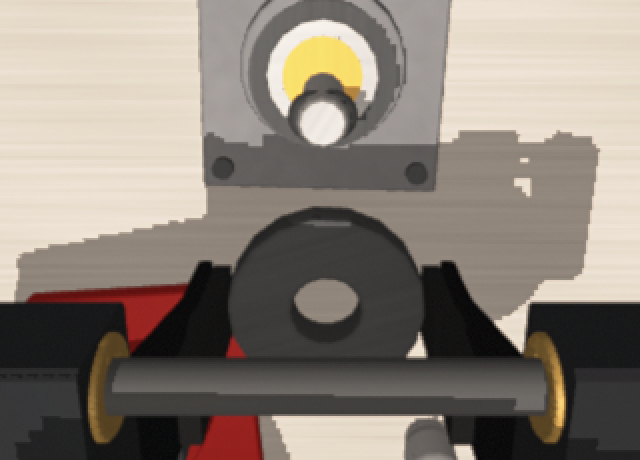

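The ring is held level: its bore is at crop (326,302), or full (323,251), and the arbor tip is at full (320.6,160.5).

Run:
```python
from h import *
import pickle
w=pickle.load(open('w3.pkl','rb'))
P=pts(w)
f=lambda u,v:(160+u/2,100+v/2)
for u,v in ((292,302),(360,302),(326,277),(326,342),(326,212),(229,302),(424,302)):
    print(u,v,np.round(onplane(w,*f(u,v),.146),4))
for u,v in ((270,300),(380,300),(326,250)):
    x,y=f(u,v);print(P[int(y),int(x)])
```

```text
292 302 [ 0.5407 -0.0417  0.146 ]
360 302 [ 0.5407 -0.0598  0.146 ]
326 277 [ 0.548  -0.0508  0.146 ]
326 342 [ 0.5286 -0.0508  0.146 ]
326 212 [ 0.5662 -0.0507  0.146 ]
229 302 [ 0.5407 -0.025   0.146 ]
424 302 [ 0.5407 -0.0769  0.146 ]
[ 0.5406915  -0.03580408  0.1448913 ]
[ 0.54079941 -0.06523094  0.14506981]
[ 0.55494167 -0.05075982  0.14422397]
```

```bash
python3 -m pendant '[1,-2,-1.4,-44,0,1,0,-1.4,-44,0,1,0,-1.4,-44,0,1,10,-1.4,-44,0,1,17,-1.4,-44,0,1,21,-1.4,-44,0,1,24,-1.4,-44,0,1,25,-1.4,-44,0,1,25,-1.4,-44,0]'; python3 -c "
from h import *
togo(.583,-.0485,.1055,90)"
```

```text
t: 5.6
eef_pos: [0.5824, -0.0484, 0.1127]
tool_rot: [-0.705, 0.0, 0.709, -0.001]
wrist_force: [-0.0, 0.5, -0.5]
grip_width: 0.607
t 5.60 pos [ 0.5824 -0.0484  0.1127] tilt [-0.006 -0.001 -1.   ] yaw -89.94 F [-0.   0.5 -0.5] grip 0.607
shift [ 7.2  0.  -0.6] turn 0.001
```

Threaded with no side force. Now I push past the catches in small steps.

```bash
python3 -m pendant '[1,2,0,-0.6,0,1,4,0,-0.6,0,1,6,0,-0.6,0,1,7,0,-0.6,0,1,8,0,-0.6,0,1,9,0,-0.6,0,1,9,0,-0.6,0]'
```

```text
t: 6.3
eef_pos: [0.5837, -0.0485, 0.1055]
tool_rot: [-0.706, -0.0, 0.708, -0.001]
wrist_force: [-2.6, 0.6, 7.4]
grip_width: 0.604
```

```bash
python3 -m pendant '[1,1,0,0,0,1,2,0,0,0,1,3,0,0,0,1,3,0,0,0]'; python3 -c "
from h import *
togo(.583,-.0485,.0975,90)"
```

```text
t: 6.7
eef_pos: [0.584, -0.0486, 0.1043]
tool_rot: [-0.706, -0.0, 0.708, -0.002]
wrist_force: [-2.7, 0.6, 8.5]
grip_width: 0.603
t 6.70 pos [ 0.584  -0.0486  0.1043] tilt [-0.003 -0.002 -1.   ] yaw -89.85 F [-2.7  0.6  8.5] grip 0.603
shift [ 6.8 -0.1  1. ] turn 0.003
```

```bash
python3 -m pendant '[1,2,0,1.5,0,1,3,0,1.5,0,1,4,0,1.5,0,1,5,0,1.5,0,1,5,0,1.5,0]'; python3 -c "
from h import *
togo(.583,-.0485,.0975,90)"
```

```text
t: 7.2
eef_pos: [0.5831, -0.0486, 0.0994]
tool_rot: [-0.707, -0.0, 0.708, -0.002]
wrist_force: [0.4, 0.8, 2.2]
grip_width: 0.606
t 7.20 pos [ 0.5831 -0.0486  0.0994] tilt [-0.001 -0.002 -1.   ] yaw -89.84 F [0.4 0.8 2.2] grip 0.606
shift [ 1.9 -0.1  0. ] turn 0.003
```

The force fell from 8.5 N to about 2 N, so the ring has passed the catches. Lowering to just above the seat.

```bash
python3 -m pendant '[1,5,0,0,0,1,11,0,0,0,1,18,0,0,0,1,25,0,0,0,1,31,0,0,0,1,34,0,0,0,1,34.5,0,0,0,1,34.5,0,0,0]'; python3 -c "
from h import *
togo(.583,-.0485,.0635,90)"
```

```text
t: 8.0
eef_pos: [0.5831, -0.0486, 0.0649]
tool_rot: [-0.707, -0.0, 0.708, -0.002]
wrist_force: [0.1, -0.9, -0.6]
grip_width: 0.604
t 8.00 pos [ 0.5831 -0.0486  0.0649] tilt [-0.001 -0.002 -1.   ] yaw -89.83 F [ 0.1 -0.9 -0.6] grip 0.604
shift [ 1.4 -0.1  0.1] turn 0.003
```

Down to contact (about 3 N), then release with a modest opening and look.

```bash
python3 -m pendant '[1,1,0,0,0,1,2,0,0,0,1,2,0,0,0]'; python3 -c "
from h import *
togo(.583,-.0485,.0635,90)"
```

```text
t: 8.3
eef_pos: [0.5835, -0.0486, 0.0635]
tool_rot: [-0.707, -0.0, 0.707, -0.002]
wrist_force: [-0.8, -1.0, 2.6]
grip_width: 0.607
t 8.30 pos [ 0.5835 -0.0486  0.0635] tilt [-0.    -0.002 -1.   ] yaw -89.82 F [-0.8 -1.   2.6] grip 0.607
shift [ 0.  -0.1  0.5] turn 0.003
```

```bash
python3 -m pendant '[-0.7,0,0,0,0,-0.7,0,0,0,0,-0.7,0,0,0,0,-0.7,-30,0,0,0,-0.7,-70,0,0,0,-0.7,-115,0,0,0,-1,-115,60,0,0,-1,-115,110,0,0,-1,-115,150,0,0,-1,-115,185,0,0]';  python3 - <<'E'
from h import *
w=grab('wrist');P=pts(w)
togo(.583,-.23,.09,90)
s=(np.hypot(P[...,0]-.583,P[...,1]+.049)<.026)&(np.hypot(P[...,0]-.583,P[...,1]+.049)>.012)&(P[...,2]>.05)
print('top height pct',np.percentile(P[...,2][s],[5,25,50,75,95]) if s.sum() else None,s.sum())
tipfind(w);ringfind(w,(.583,-.23),thr=95)
a=grab('top');P=pts(a)
s=(np.hypot(P[...,0]-.583,P[...,1]+.049)<.026)&(np.hypot(P[...,0]-.583,P[...,1]+.049)>.012)
print('top cam',np.percentile(P[...,2][s],[5,25,50,75,95]),s.sum())
save('t1',np.hstack([cv2.resize(a['color'][160:260,300:460],None,fx=2.5,fy=4),cv2.resize(w['color'],(400,400))]))
E
```

```text
t: 9.3
eef_pos: [0.5837, -0.2359, 0.1789]
tool_rot: [-0.707, 0.0, 0.707, -0.002]
wrist_force: [0.7, -0.2, 0.2]
grip_width: 0.993
t 9.35 pos [ 0.5835 -0.2399  0.1786] tilt [-0.001 -0.004 -1.   ] yaw -90.11 F [ 1.8 -1.   1.5] grip 0.996
shift [ 88.6 -10.2   0.4] turn -0.002
top height pct [0.06931046 0.0702443  0.0707774  0.07124504 0.07193235] 1780
tip px 75.2 208.2 n 267 ext [17 19] ray [ 0.5832 -0.0515  0.114 ] depth [ 0.5827 -0.0505  0.1128]
ring minC 0.5844 -0.2311 d 0.0435 ellipse [ 584.2 -231.2] [41.8 42.2]
top cam [0.06922536 0.5008932  0.52313103 0.53257339 0.54356612] 1202
```

View pics/t1.png

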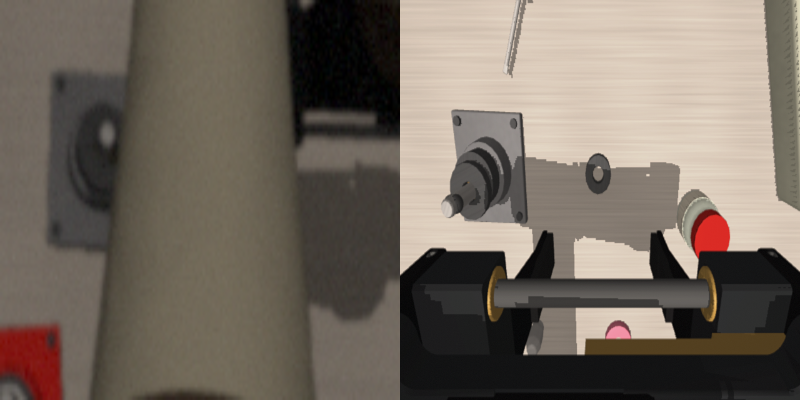

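Wide ring is home and flat: its top reads 0.0708 (5–95% spread ±1.3 mm), with the same −1 mm bias as the arbor tip. Next is ring_mid, at right-pane (598,173).

```bash
python3 -m pendant '[-1,45,-9.6,-0.5,0,-1,90,-9.6,-0.5,0,-1,135,-9.6,-0.5,0,-1,160,-9.6,-0.5,0,-1,173,-9.6,-0.5,0,-1,175.5,-9.6,-0.5,0,-1,175.5,-9.6,-0.5,0]'; python3 -c "
from h import *
togo(.584,-.2303,.003,90)"
```

```text
t: 10.1
eef_pos: [0.5847, -0.228, 0.0037]
tool_rot: [0.707, -0.002, -0.707, 0.001]
wrist_force: [1.2, -0.8, 0.8]
grip_width: 0.998
t 10.10 pos [ 0.5847 -0.228   0.0037] tilt [ 0.001 -0.003 -1.   ] yaw -90.08 F [ 1.2 -0.8  0.8] grip 0.998
shift [0.7 2.3 0.7] turn -0.001
```

```bash
python3 -m pendant '[-1,0,2.3,0.5,0,-1,0,2.3,0.5,0,0.4,0,2.3,0.5,0,1,0,2.3,0.5,0,1,0,2.3,0.5,0,1,0,2.3,0.5,0,1,0,2.3,0.5,0,1,0,2.3,0.5,0,1,0,2.3,0.5,0]' 45
python3 -m pendant '[1,-50,0,0,0,1,-100,0,0,0,1,-145,-20,10,0,1,-145,-70,30,0,1,-145,-120,46,0,1,-145,-160,46,0,1,-135,-182,46,0,1,-135,-182,46,0,1,-135,-182,46,0,1,-135,-182,46,0]'
python3 - <<'E'
from h import *
import pickle
w=grab('wrist');save('w4',w['color'][100:330,160:480].repeat(2,0).repeat(2,1));pickle.dump(w,open('w4.pkl','wb'))
togo(.538,-.0485,.138,90)
tipfind(w)
E
```

```text
t: 11.0
eef_pos: [0.5842, -0.2303, 0.0036]
tool_rot: [0.707, -0.002, -0.707, 0.001]
wrist_force: [0.2, -0.5, 0.0]
grip_width: 0.482
t: 12.0
eef_pos: [0.5386, -0.0486, 0.1381]
tool_rot: [0.707, -0.002, -0.707, 0.0]
wrist_force: [-0.1, 0.3, 0.0]
grip_width: 0.483
t 12.05 pos [ 0.5386 -0.0488  0.1381] tilt [ 0.001 -0.003 -1.   ] yaw -90.17 F [-0.4 -1.  -0.6] grip 0.483
shift [ 0.1 -0.3  0.6] turn -0.003
tip px 321.9 161.1 n 472 ext [25 25] ray [ 0.5828 -0.0495  0.114 ] depth [ 0.5825 -0.0495  0.113 ]
```

View pics/w4.png

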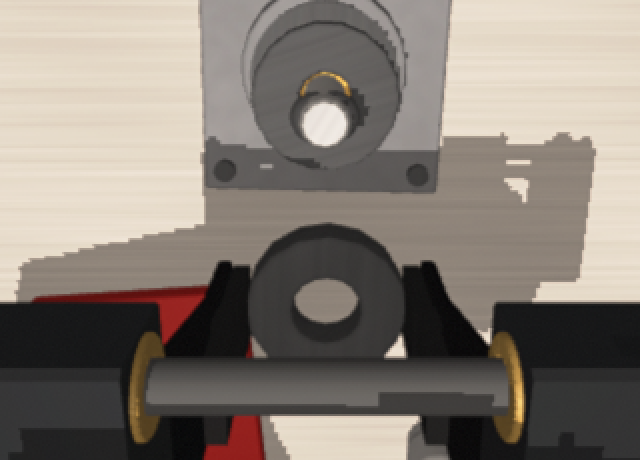

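Held ring_mid's bore is at crop (326,302), the same as before. The wide ring sits flat on the stand. Same approach again.

```bash
python3 -m pendant '[1,-2,-0.5,-44.4,0,1,0,-0.5,-44.4,0,1,0,-0.5,-44.4,0,1,10,-0.5,-44.4,0,1,17,-0.5,-44.4,0,1,21,-0.5,-44.4,0,1,24,-0.5,-44.4,0,1,25,-0.5,-44.4,0,1,25,-0.5,-44.4,0]'; python3 -c "
from h import *
togo(.583,-.0485,.1055,90)"
```

```text
t: 12.95
eef_pos: [0.583, -0.0484, 0.1132]
tool_rot: [0.707, -0.002, -0.707, 0.0]
wrist_force: [-0.0, 0.4, -0.8]
grip_width: 0.483
t 12.95 pos [ 0.583  -0.0484  0.1132] tilt [ 0.001 -0.003 -1.   ] yaw -90.15 F [-0.   0.4 -0.8] grip 0.483
shift [7.7 0.1 0. ] turn -0.003
```

```bash
python3 -m pendant '[1,2,0,0,0,1,4,0,0.3,0,1,6,0,0.6,0,1,8,0,0.8,0,1,10,0,1,0,1,11,0,1,0,1,11,0,1,0]';python3 -c "
from h import *
togo(.583,-.0485,.0975,90)"
```

```text
t: 13.65
eef_pos: [0.5833, -0.0485, 0.1042]
tool_rot: [0.709, -0.002, -0.706, 0.001]
wrist_force: [-1.3, 0.6, 9.2]
grip_width: 0.481
t 13.65 pos [ 0.5833 -0.0485  0.1042] tilt [ 0.004 -0.004 -1.   ] yaw -90.10 F [-1.3  0.6  9.2] grip 0.481
shift [ 6.7 -0.1  0.3] turn -0.002
```

```bash
python3 -m pendant '[1,2,0,0.5,0,1,3,0,0.5,0,1,4,0,0.5,0,1,5,0,0.5,0,1,5,0,0.5,0]';python3 -c "
from h import *
togo(.583,-.0485,.077,90)"
```

```text
t: 14.15
eef_pos: [0.5831, -0.0485, 0.099]
tool_rot: [0.709, -0.002, -0.705, 0.001]
wrist_force: [0.6, -0.9, 3.0]
grip_width: 0.482
t 14.15 pos [ 0.5831 -0.0485  0.099 ] tilt [ 0.005 -0.004 -1.   ] yaw -90.09 F [ 0.6 -0.9  3. ] grip 0.482
shift [22.  -0.1  0.2] turn -0.002
```

Passed. Lowering it home; contact is expected at TCP ≈ 0.0755.

```bash
python3 -m pendant '[1,5,0,0,0,1,11,0,0,0,1,17,0,0,0,1,21,0,0,0,1,22,0,0,0,1,23,0,0,0,1,24,0,0,0,1,25,0,0,0,1,25,0,0,0]';python3 -c "
from h import *
togo(.583,-.0485,.0755,90)"
```

```text
t: 15.05
eef_pos: [0.5831, -0.0486, 0.0747]
tool_rot: [0.709, -0.002, -0.705, 0.001]
wrist_force: [-3.3, -0.3, 5.5]
grip_width: 0.485
t 15.05 pos [ 0.5831 -0.0486  0.0747] tilt [ 0.005 -0.004 -1.   ] yaw -90.08 F [-3.3 -0.3  5.5] grip 0.485
shift [-0.8 -0.1  0.1] turn -0.001
```

```bash
python3 -m pendant '[-0.7,0,0,0,0,-0.7,0,0,0,0,-0.7,0,0,0,0,-0.7,-30,0,0,0,-0.7,-70,0,0,0,-0.8,-115,0,0,0,-1,-115,-50,20,0,-1,-115,-100,40,0,-1,-115,-110,40,0,-1,-115,-110,40,0]'
python3 - <<'E'
from h import *
w=grab('wrist');P=pts(w)
togo(.494,.275,.1,90)
d=np.hypot(P[...,0]-.583,P[...,1]+.049)
for lo,hi in((.012,.020),(.0235,.0265)):
    s=(d<hi)&(d>lo)&(P[...,2]>.05); print('height pct',np.percentile(P[...,2][s],[5,25,50,75,95]).round(4),s.sum())
tipfind(w)
save('w5',w['color'])
E
```

```text
t: 16.05
eef_pos: [0.5424, 0.0641, 0.1892]
tool_rot: [0.709, -0.0, -0.705, 0.002]
wrist_force: [-0.1, 0.2, 0.6]
grip_width: 0.993
t 16.10 pos [0.5426 0.0629 0.189 ] tilt [ 0.005 -0.004 -1.   ] yaw -89.95 F [ 0.  -0.   0.3] grip 0.996
shift [  88.  -212.5   48.9] turn 0.001
height pct [0.0821 0.0829 0.0833 0.0837 0.0844] 926
height pct [0.0568 0.0656 0.0704 0.0713 0.0722] 682
tip px 470.9 152.8 n 313 ext [20 21] ray [ 0.5828 -0.0483  0.114 ] depth [ 0.5826 -0.0487  0.1132]
```

Ring_mid's top reads 0.083, so it is home and flat. On to ring_narrow.

```bash
python3 -m pendant '[-1,0,-45,10,0,-1,0,-90,25,0,-1,0,-135,40,0,-1,20,-180,49,0,-1,50,-212,49,0,-1,70,-212,49,0,-1,70,-212,49,0,-1,70,-212,49,0,-1,70,-212,49,0]'
python3 - <<'E'
from h import *
w=grab('wrist')
for t in (85,105,125): ringfind(w,(.494,.275),thr=t,rad=.03)
togo(.494,.275,.003,90)
save('w6',w['color'])
E
```

```text
t: 17.0
eef_pos: [0.4951, 0.2741, 0.1193]
tool_rot: [0.71, -0.001, -0.705, 0.001]
wrist_force: [-0.4, 0.4, 0.7]
grip_width: 1.003
ring minC 0.4948 0.2759 d 0.0341 ellipse [494.5 275.9] [32.  32.6]
ring minC 0.4948 0.2759 d 0.0341 ellipse [494.5 276. ] [32.3 32.6]
ring minC 0.4948 0.2759 d 0.0341 ellipse [494.5 276. ] [32.3 32.6]
t 17.05 pos [0.495  0.2742 0.1195] tilt [ 0.007 -0.002 -1.   ] yaw -90.03 F [ 0.7 -1.   1.2] grip 0.998
shift [116.5  -1.    1.8] turn -0.001
```

View pics/w6.png

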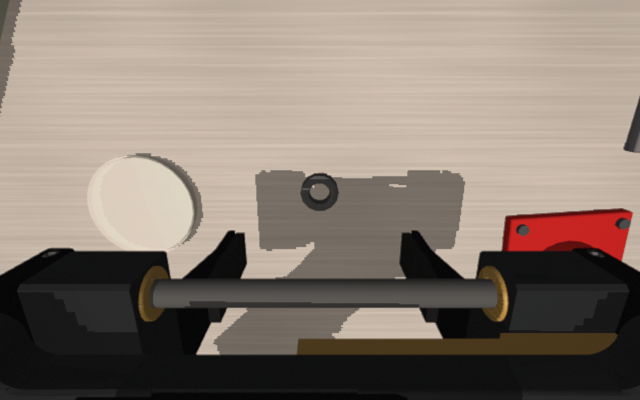

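Ring_narrow is at (320,191), between the fingers and clear of the dish at (145,203). I grip it, then lift and carry it back.

```bash
python3 -m pendant '[-1,45,-2.3,1.5,0,-1,90,-2.3,1.5,0,-1,110,-2.3,1.5,0,-1,116.3,-2.3,1.5,0,0,116.3,-2.3,1.5,0,1,116.3,-2.3,1.5,0,1,116.3,-2.3,1.5,0,1,116.3,-2.3,1.5,0,1,116.3,-2.3,1.5,0,1,116.3,-2.3,1.5,0]' 45; python3 -m pendant '[1,0,0,0,0,1,0,0,0,0,1,-50,0,0,0,1,-100,0,0,0,1,-150,30,0,0,1,-150,80,0,0,1,-150,130,-10,0,1,-150,180,-20,0,1,-150,220,-25,0,1,-150,220,-25,0]';  python3 -c "
from h import *
togo(.538,-.0485,.138,90)"
```

```text
t: 18.05
eef_pos: [0.4945, 0.2765, 0.0036]
tool_rot: [0.71, -0.001, -0.704, 0.0]
wrist_force: [-1.0, 0.8, 0.4]
grip_width: 0.539
t: 19.05
eef_pos: [0.5177, 0.0522, 0.154]
tool_rot: [0.71, -0.003, -0.705, -0.002]
wrist_force: [-0.2, -0.1, -0.2]
grip_width: 0.37
t 19.05 pos [0.5177 0.0522 0.154 ] tilt [ 0.007 -0.002 -1.   ] yaw -90.40 F [-0.2 -0.1 -0.2] grip 0.370
shift [ 16.3 100.5 -20.9] turn -0.007
```

```bash
python3 -m pendant '[1,0,50,-21,-0.007,1,10,90,-21,-0.007,1,16,100.5,-21,-0.007,1,16,100.5,-21,-0.007,1,16,100.5,-21,-0.007]'
python3 - <<'E'
from h import *
w=grab('wrist');save('w7',w['color'][100:330,160:480].repeat(2,0).repeat(2,1))
togo(.583,-.0485,.138,90)
tipfind(w)
P=pts(w);print(P[235,323],P[262,323])
E
```

```text
t: 19.55
eef_pos: [0.5382, -0.0479, 0.1383]
tool_rot: [0.709, -0.001, -0.705, 0.001]
wrist_force: [0.3, 0.7, -0.6]
grip_width: 0.369
t 19.60 pos [ 0.5384 -0.0475  0.1386] tilt [ 0.007 -0.002 -1.   ] yaw -89.92 F [ 1.2  0.7 -0. ] grip 0.374
shift [  0.9   1.1 -44.6] turn 0.001
tip px 323.0 160.3 n 488 ext [25 25] ray [ 0.5829 -0.0493  0.114 ] depth [ 0.5826 -0.0493  0.1129]
[ 0.54956251 -0.0492101   0.14633588] [ 0.52879651 -0.04926551  0.13762596]
```

View pics/w7.png

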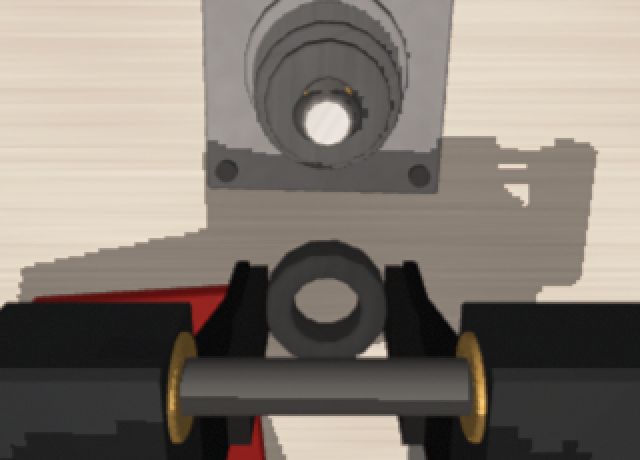

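Ring_narrow is held level with its bore at crop (326,301), the same relation as before. Threading it on.

```bash
python3 -m pendant '[1,-2,1,-44.5,0,1,0,1,-44.5,0,1,0,1,-44.5,0,1,10,1,-44.5,0,1,17,1,-44.5,0,1,21,1,-44.5,0,1,24,1,-44.5,0,1,25.5,1,-44.5,0,1,25.5,1,-44.5,0]'; python3 -c "
from h import *
togo(.583,-.0485,.1055,90)"
```

```text
t: 20.5
eef_pos: [0.583, -0.0485, 0.1133]
tool_rot: [0.71, -0.0, -0.705, 0.001]
wrist_force: [0.4, -0.1, -0.1]
grip_width: 0.368
t 20.50 pos [ 0.583  -0.0485  0.1133] tilt [ 0.007 -0.002 -1.   ] yaw -89.93 F [ 0.4 -0.1 -0.1] grip 0.368
shift [ 7.8 -0.   0. ] turn 0.001
```

```bash
python3 -m pendant '[1,2,0,0,0,1,4,0,0.3,0,1,6,0,0.6,0,1,8,0,0.8,0,1,10,0,1,0,1,11,0,1,0,1,11,0,1,0]';python3 -c "
from h import *
togo(.583,-.0485,.088,90)"
```

```text
t: 21.2
eef_pos: [0.5834, -0.0486, 0.1042]
tool_rot: [0.711, -0.0, -0.703, 0.002]
wrist_force: [-1.1, 0.3, 7.3]
grip_width: 0.369
t 21.20 pos [ 0.5834 -0.0486  0.1042] tilt [ 0.011 -0.003 -1.   ] yaw -89.87 F [-1.1  0.3  7.3] grip 0.369
shift [16.2 -0.2  0.6] turn 0.002
```

```bash
python3 -m pendant '[1,2,0,0.5,0,1,3,0,0.5,0,1,4,0,0.5,0,1,5,0,0.5,0,1,5,0,0.5,0]';python3 -c "
from h import *
togo(.583,-.0485,.088,90)"
```

```text
t: 21.7
eef_pos: [0.5832, -0.0486, 0.0993]
tool_rot: [0.711, -0.0, -0.703, 0.002]
wrist_force: [0.2, 1.1, 2.9]
grip_width: 0.368
t 21.70 pos [ 0.5832 -0.0486  0.0993] tilt [ 0.011 -0.003 -1.   ] yaw -89.87 F [0.2 1.1 2.9] grip 0.368
shift [11.3 -0.2  0.3] turn 0.002
```

```bash
python3 -m pendant '[1,4,0,0,0,1,8,0,0,0,1,10,0,0,0,1,11,0,0,0,1,12,0,0,0,1,13,0,0,0,1,13.5,0,0,0,1,13.5,0,0,0]';python3 -c "
from h import *
togo(.583,-.0485,.0876,90)"
```

```text
t: 22.5
eef_pos: [0.5828, -0.0487, 0.086]
tool_rot: [0.711, -0.0, -0.703, 0.002]
wrist_force: [-3.4, 1.1, 4.9]
grip_width: 0.369
t 22.50 pos [ 0.5828 -0.0487  0.086 ] tilt [ 0.01  -0.003 -1.   ] yaw -89.87 F [-3.4  1.1  4.9] grip 0.369
shift [-1.6 -0.2 -0.2] turn 0.002
```

Contact at about 5 N. Releasing, backing off and checking.

```bash
python3 -m pendant '[-0.5,0,0,0,0,-0.5,0,0,0,0,-0.5,0,0,0,0,-0.5,-30,0,0,0,-0.5,-70,0,0,0,-0.8,-105,0,0,0,-1,-105,-50,20,0,-1,-105,-100,40,0,-1,-105,-110,40,0,-1,-105,-110,40,0]'
python3 - <<'E'
from h import *
w=grab('wrist');P=pts(w)
togo(.5,.275,.2,90)
d=np.hypot(P[...,0]-.583,P[...,1]+.049)
for lo,hi in((.010,.015),(.0185,.0205),(.0235,.0265)):
    s=(d<hi)&(d>lo)&(P[...,2]>.05); print('height pct',np.percentile(P[...,2][s],[5,25,50,75,95]).round(4),s.sum())
tipfind(w)
c=w['color'];v,u=153,471
save('w8',np.hstack([cv2.resize(c[90:210,400:520],(480,480)),cv2.resize(c,(320,480))]))
E
```

```text
t: 23.5
eef_pos: [0.5411, 0.0636, 0.1904]
tool_rot: [0.711, 0.001, -0.703, 0.003]
wrist_force: [0.3, -0.4, 0.4]
grip_width: 0.991
t 23.55 pos [0.5414 0.0624 0.1902] tilt [ 0.01  -0.003 -1.   ] yaw -89.74 F [ 0.2 -0.2  0.1] grip 0.995
shift [ -10.8 -212.7   40.3] turn 0.005
height pct [0.0937 0.0948 0.0953 0.0958 0.1001] 501
height pct [0.0724 0.0824 0.083  0.0836 0.0842] 274
height pct [0.0567 0.0655 0.0704 0.0712 0.0722] 677
tip px 469.9 151.9 n 310 ext [20 21] ray [ 0.5828 -0.0483  0.114 ] depth [ 0.5826 -0.0487  0.1131]
```

View pics/w8.png

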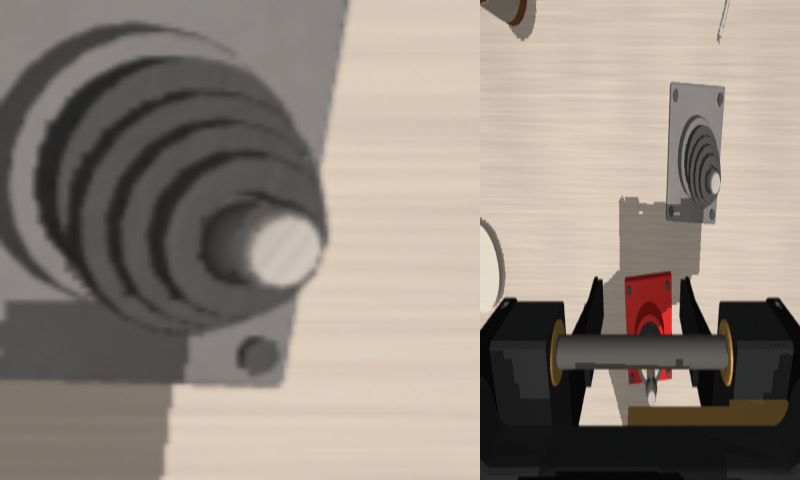

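All three rings are stacked and flat, with tops at 0.070, 0.083 and 0.095 m, and the gripper is clear. Handing in.

```bash
python3 -c "
from h import *
print(r.sign_off())"
```

```text
the job is handed in; nothing more can be done
None
```

The three rings are on the grey stand's arbor in the order asked (wide, middle, narrow), each pushed past the catches, lowered to contact at 2.6 to 5.5 N and released. I handed the job in at about 23.6 s of the 72 s allowed.

- **Heights:** the last wrist picture put the ring tops at about 70, 83 and 95 mm, against the nominal 72, 84 and 96 mm. The arbor tip read about 1 mm low too (113 against 114 mm), so this looks like camera bias. The close-up shows the rings stacked level.
- **Force:** the highest push read was 9.2 N, which is about 4 mm of the cushion's 18 mm. Force was read only at the end of each move, so short peaks in between were not seen, though the positions leave little room for them.
- **Bystanders:** no contact showed in the forces or pictures, but I did not measure each one again at the end.
- **Failed check:** one check from the top camera after the first ring was useless because the arm blocked its view. I relied on the wrist camera instead.

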